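# Dock the finned power modules for test

## Robot

A 6-joint arm with a two-finger parallel gripper is mounted at the origin on the work surface. World frame = base frame: x ahead of the robot, y to its left, z up, the work surface at z = 0. Lengths are in mm, angles in rad, forces in N, time in s.
With the tool pointing down it reaches from about 225 to 875 mm from the base axis. Payload 3.4 kg.
Tool frame: the origin (TCP) lies at the very end of the fingers, on their centre line; the grasp point (between the pads) lies 19 mm behind it (tcp_to_grasp is the distance from the TCP to the grasp point, in mm); z points along the fingers, y is the line along which they close (so a half turn about z gives the same grasp; the last joint's range is limited). The gripper opens to 85 mm and grips with 20 to 120 N. Pads are 22 mm wide; open, the fingers measure 114 mm over their backs; the gripper's body (76 mm by 85 mm) begins 54 mm behind the grasp point. The pads swing forward as they close: fully open they stand 13 mm farther back than shut.
Start: joints at [1.193, 0.276, 1.505, -0, 1.361, -0.121], TCP at [146.058, 556.174, 231.328] pointing down, gripper open.
Joint ranges: [-2.89, 2.89], [-0.75, 2.08], [0.22, 2.7], [-1.18, 4.32], [0.11, 2.71], [-2.7, 2.7]. Speed limits (rad/s): [2.57, 2.57, 3.14, 3.14, 3.14, 3.14].

## Interface

Orientations are given as a 3x3 rotation matrix whose columns are the frame's x, y, z axes.
In Python, from station import read_state, grab_frame, get_calibration, close_job, tcp_to_grasp gives the robot as it stands.
- The arm moves only by the tool step_arm, never from a script. Its argument "plan" is one flat list of numbers, 6 for each row, row after row: the shift along the world's x, y, z in m, then the turn, a rotation vector about the world's x, y, z in degrees. In form: [x, y, z, wx, wy, wz, x, y, z, wx, wy, wz, ...]. A call has 1 to 8 rows; each row shifts and turns the commanded pose from where the row before left it; what a row does not reach is not made up. A row lasts 1/8 s, in which the tool goes at most 62.5 mm and 10.7 degrees, less where a joint would pass 70% of its speed; a pose out of reach is approached as far as the arm can. A call with a gripper value outside its range is refused whole. "fingers" is the opening, from 0 (shut) to 1 (fully open), set as the call begins (left out, the last holds). The fingers move at their own pace and stop on an object; "force" is the grip in N (left out, the last holds). Time passes only in rows, so rows that do not move let the fingers close. It gives the time, the measured TCP pose, the force, the opening and the grip force at its end, in the units of the state.
- read_state(): the state, without advancing time (a new reading comes with each control period).
- grab_frame(name): name is "scene" or "top" or "wrist"; returns the picture (420x560x3 uint8, red, green, blue); there is no depth.
- get_calibration(name): a dict with "fovy" (degrees; the focal length in pixels is half the picture's height over the tangent of half this angle, whatever the lens; pixels are square), "cx", "cy" (the principal point, pixels), "R" (3x3) and "t" (3): a world point X has camera coordinates R X + t; the wrist camera has in their place "hand_eye" (4x4, takes a point from camera to tool coordinates, whose origin is the TCP and whose axes are the flange's). Camera axes: x right, y down, z forward; pixel columns grow to the right and rows downward; lengths in mm; the calibration is good to about 2 mm. A picture is of the moment at which its call begins: read the wrist's pose just before it. get_calibration takes no time and is no camera call.
- close_job(): hands the job in; it is judged then, once.
The state is a dict: "clock": time; "joint_pos": joint angles; "dq": joint speeds; "joint_torque": joint torques, N m; "ee_pos": TCP position; "tcp_rot": TCP orientation; "force": force on the tool from outside, world axes, zero at the start; "ft_torque": the same for the moment, N m; "finger_gap": finger opening in mm; "finger_force": force on a finger pad.
Only numpy, scipy, OpenCV 4.12 (cv2) and the standard library are available. Lean on these libraries where they do the work, as an engineer would, in place of code of your own. Each camera call takes 0.05 s, during which the arm holds its last target. There are 200 camera calls.

## Task

Load the test docks: set each of the four finned power modules on the dock whose rim has the colour of its terminal block, lying lengthwise flat on the dock's floor inside the rim, either way round. Set them down gently, do not drop them, and leave the two smooth white modules where they are.

Things in the scene. Friction and masses are not known exactly. Their poses are not given: they have to be found in the camera images.
- finned_red: Finned power module, red. Loose, 0.2 to 0.45 kg, 80 mm long (own x), 46 wide (own y), 40 high (own z), upright, with flat long sides. Origin: centre of the underside. The 16 mm at own +x is the red terminal block, full width and height, with brass screws; the rest is a black body 26 mm high under five lengthwise grey fins 14 mm high, 4 thick.
- finned_yellow: Finned power module, yellow. Loose, 0.2 to 0.45 kg, 80 mm long (own x), 46 wide (own y), 40 high (own z), upright, with flat long sides. Origin: centre of the underside. The 16 mm at own +x is the yellow terminal block, full width and height, with brass screws; the rest is a black body 26 mm high under five lengthwise grey fins 14 mm high, 4 thick.
- finned_blue: Finned power module, blue. Loose, 0.2 to 0.45 kg, 80 mm long (own x), 46 wide (own y), 40 high (own z), upright, with flat long sides. Origin: centre of the underside. The 16 mm at own +x is the blue terminal block, full width and height, with brass screws; the rest is a black body 26 mm high under five lengthwise grey fins 14 mm high, 4 thick.
- finned_green: Finned power module, green. Loose, 0.2 to 0.45 kg, 80 mm long (own x), 46 wide (own y), 40 high (own z), upright, with flat long sides. Origin: centre of the underside. The 16 mm at own +x is the green terminal block, full width and height, with brass screws; the rest is a black body 26 mm high under five lengthwise grey fins 14 mm high, 4 thick.
- dock_red: Red test dock, a tray fixed to the bench: grey plate 108 (own x) x 74 (own y) x 8 mm, with a red rim 6 mm wide, 5 mm high above the plate (top 13 mm above the bench), round a flat recess 96 x 62 mm, so a centred module has 8 mm to spare on every side. Origin: centre of the plate's underside, on the bench; the recess floor is 8 mm above it.
- dock_yellow: Yellow test dock, a tray fixed to the bench: grey plate 108 (own x) x 74 (own y) x 8 mm, with a yellow rim 6 mm wide, 5 mm high above the plate (top 13 mm above the bench), round a flat recess 96 x 62 mm, so a centred module has 8 mm to spare on every side. Origin: centre of the plate's underside, on the bench; the recess floor is 8 mm above it.
- dock_blue: Blue test dock, a tray fixed to the bench: grey plate 108 (own x) x 74 (own y) x 8 mm, with a blue rim 6 mm wide, 5 mm high above the plate (top 13 mm above the bench), round a flat recess 96 x 62 mm, so a centred module has 8 mm to spare on every side. Origin: centre of the plate's underside, on the bench; the recess floor is 8 mm above it.
- dock_green: Green test dock, a tray fixed to the bench: grey plate 108 (own x) x 74 (own y) x 8 mm, with a green rim 6 mm wide, 5 mm high above the plate (top 13 mm above the bench), round a flat recess 96 x 62 mm, so a centred module has 8 mm to spare on every side. Origin: centre of the plate's underside, on the bench; the recess floor is 8 mm above it.
- smooth_red: Smooth module, red: bystander, not to be moved. Loose, 0.2 to 0.45 kg, 80 mm long (own x), 46 wide (own y), 40 high (own z), upright, with flat long sides. Origin: centre of the underside. The 16 mm at own +x is the red terminal block, full width and height, with brass screws; the rest is a plain white closed housing, no fins.
- smooth_blue: Smooth module, blue: bystander, not to be moved. Loose, 0.2 to 0.45 kg, 80 mm long (own x), 46 wide (own y), 40 high (own z), upright, with flat long sides. Origin: centre of the underside. The 16 mm at own +x is the blue terminal block, full width and height, with brass screws; the rest is a plain white closed housing, no fins.
There are look-alikes about, which are no part of the job. What is shaped like the finned_blue but brown or purple is not meant. What is shaped like the dock_yellow but purple is not meant.

How it is judged (in metres and radians):
At the end, for the whole second after the job is handed in: Each finned module rests released in the dock of its colour: centres within 14 mm, underside at most 11 mm above the dock's underside (floor at 8), upright within 0.06 rad, lengthwise within 0.26 rad either way round; both smooth modules are within 20 mm of their starts (horizontal distance between finned_red and dock_red below 0.014 m and z of finned_red in the frame of dock_red below 0.011 m and angle between each of finned_red, finned_yellow, finned_blue, finned_green's own z axis and vertical below 0.06 rad and angle between the x axis of finned_red and the x axis of dock_red, either way round below 0.26 rad and linear speed of each of finned_red, finned_yellow, finned_blue, finned_green below 0.02 m/s and horizontal distance between finned_yellow and dock_yellow below 0.014 m and z of finned_yellow in the frame of dock_yellow below 0.011 m and angle between the x axis of finned_yellow and the x axis of dock_yellow, either way round below 0.26 rad and horizontal distance between finned_blue and dock_blue below 0.014 m and z of finned_blue in the frame of dock_blue below 0.011 m and angle between the x axis of finned_blue and the x axis of dock_blue, either way round below 0.26 rad and horizontal distance between finned_green and dock_green below 0.014 m and z of finned_green in the frame of dock_green below 0.011 m and angle between the x axis of finned_green and the x axis of dock_green, either way round below 0.26 rad and distance of each of smooth_red, smooth_blue from where it was at the start of the episode below 0.02 m); the robot touches nothing.
It fails at once if a smooth module is moved by more than 20 mm (distance of any of smooth_red, smooth_blue from where it was at the start of the episode above 0.02 m).
It fails at once if the finned red module is dropped or flung (over 0.5 m/s with no finger on it) (linear speed of finned_red above 0.5 m/s and contact force between the fingers and finned_red below 0.05 N).
It fails at once if the finned yellow module is dropped or flung (over 0.5 m/s with no finger on it) (linear speed of finned_yellow above 0.5 m/s and contact force between the fingers and finned_yellow below 0.05 N).
It fails at once if the finned blue module is dropped or flung (over 0.5 m/s with no finger on it) (linear speed of finned_blue above 0.5 m/s and contact force between the fingers and finned_blue below 0.05 N).
It fails at once if the finned green module is dropped or flung (over 0.5 m/s with no finger on it) (linear speed of finned_green above 0.5 m/s and contact force between the fingers and finned_green below 0.05 N).
It also fails if it takes over 125 s, if anything falls off the work surface, if the arm or the gripper's body presses on something with over 40 N, if the wrist force passes 120 N, or if a joint passes its speed limit or range.

## Working session

There is one attempt and no reset: what is moved stays moved. The work goes in short steps, Python scripts to look and compute and a tool call to move; the robot and the scene stay as the last step left them, time stands still between calls to the robot, and variables do not carry over. Pictures are saved under pics/ and viewed, at most 14 in all, crops included, and the job is handed in when it is done.

Besides the shell and the picture viewer there is one more tool, called after "Call:" by a JSON object that holds its "name" and its "arguments", one argument or row to a line. step_arm: Moves the arm, as the interface text tells. Its arguments: {"type":"object","properties":{"plan":{"type":"array"},"fingers":{"type":"number"},"force":{"type":"number"}},"required":["plan"]}

```bash
mkdir -p pics; ls; python3 - <<'E'
from station import *
import cv2,numpy as np
for n in ("top","scene"):
    f=grab_frame(n); cv2.imwrite(f"pics/{n}0.png",f[:,:,::-1]); c=get_calibration(n); print(n,c)
print(get_calibration("wrist")); s=read_state(); print(s["clock"],s["tcp_rot"],tcp_to_grasp,s["finger_gap"])
E
```

```text
pics
top {'fovy': 53.06381799811435, 'cx': 271.200340099236, 'cy': 210.5016494004716, 'R': array([[-0.00297705, -0.99999417, -0.00167038],
       [-0.99837384,  0.00306731, -0.05692339],
       [ 0.05692818,  0.0014982 , -0.99837715]]), 't': array([-72.52217605, 605.06680166, 996.86317156])}
scene {'fovy': 49.70231636571938, 'cx': 282.90684607327387, 'cy': 202.90464829089674, 'R': array([[-0.88917973,  0.45755444,  0.00182764],
       [ 0.39016712,  0.7602983 , -0.51934199],
       [-0.23901679, -0.46107529, -0.85456454]]), 't': array([ 584.76206781, -150.65697458, 1401.40728011])}
{'fovy': 61.956417829160245, 'cx': 281.87074152478453, 'cy': 207.53919476583133, 'hand_eye': array([[-6.06772651e-04, -9.61828769e-01, -2.73651331e-01,
         6.81629337e+01],
       [ 9.99998770e-01, -1.87846435e-04, -1.55707556e-03,
         8.20915300e-01],
       [ 1.44623564e-03, -2.73651939e-01,  9.61827700e-01,
        -1.43484303e+02],
       [ 0.00000000e+00,  0.00000000e+00,  0.00000000e+00,
         1.00000000e+00]])}
0.1 [[-9.67214644e-01  2.53959565e-01 -6.08881719e-04]
 [ 2.53960225e-01  9.67213377e-01 -1.57714184e-03]
 [ 1.88388288e-04 -1.68006642e-03 -9.99998571e-01]] 18.700000000000003 85.21282499958491
```

View pics/top0.png

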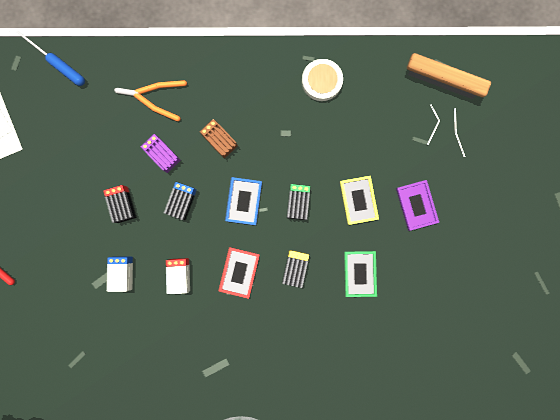

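View pics/scene0.png

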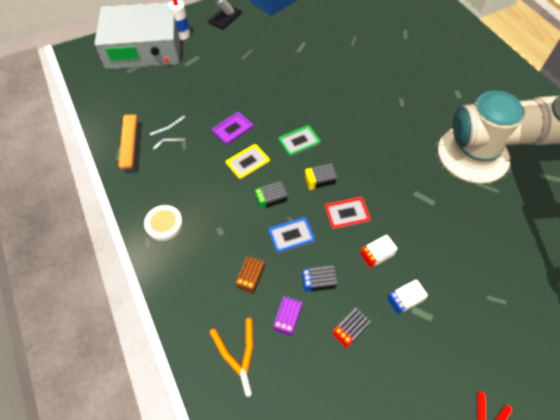

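The top view shows these objects:
- **Finned modules:** red (118,204), blue (180,202), green (299,202), yellow (297,270).
- **Smooth white modules, not to be moved:** blue (119,275), red (177,277).
- **Docks:** blue (244,201), yellow (359,200), red (239,272), green (361,274).
- **Look-alikes to ignore:** purple module (160,152), brown module (218,138), purple dock (418,205).

The targets are the ones with black bodies, grey fins and the right terminal colours. I'll confirm that in one enlarged crop.

```bash
cat > h.py <<'E'
import cv2,numpy as np
from station import *
COL={'red':[(0,8),(172,180)],'yellow':[(22,34)],'green':[(50,75)],'blue':[(98,118)]}
def cam(n,s=None):
    c=get_calibration(n); f=210/np.tan(np.radians(c['fovy']/2))
    if n!='wrist':
        R=c['R'].T; return f,c['cx'],c['cy'],R,-R@c['t']
    H=c['hand_eye']; Rt=np.array(s['tcp_rot']); 
    return f,c['cx'],c['cy'],Rt@H[:3,:3],np.array(s['ee_pos'])+Rt@H[:3,3]
def onplane(C,p,z):
    f,cx,cy,R,o=C; p=np.atleast_2d(p).astype(float)
    d=np.c_[(p[:,0]-cx)/f,(p[:,1]-cy)/f,np.ones(len(p))]@R.T
    return (o+d*((z-o[2])/d[:,2])[:,None])[:,:2]
def blobs(img,color,amin,smin=120,vmin=90):
    hsv=cv2.cvtColor(img,cv2.COLOR_RGB2HSV); m=np.zeros(img.shape[:2],np.uint8)
    for a,b in COL[color]: m|=cv2.inRange(hsv,(a,smin,vmin),(b,255,255))
    cs,_=cv2.findContours(m,cv2.RETR_EXTERNAL,cv2.CHAIN_APPROX_NONE)
    return [c[:,0,:] for c in cs if cv2.contourArea(c)>amin]
def rect(C,pts,z):
    w=onplane(C,pts,z).astype(np.float32); (c,(a,b),t)=cv2.minAreaRect(w)
    if a<b: a,b,t=b,a,t+90
    return np.round(c,1),round(a,1),round(b,1),round((t+90)%180-90,1)
E
python3 - <<'E'
from h import *
im=grab_frame("top"); C=cam("top"); print("cam",C[4])
for k in COL:
    for b in blobs(im,k,25):
        print(k,b.mean(0).round(),"z13",rect(C,b,13),"z40",rect(C,b,40)[0])
cr=im[175:305,95:385][:,:,::-1]; cv2.imwrite("pics/crop.png",cv2.resize(cr,None,fx=2.7,fy=2.7,interpolation=cv2.INTER_CUBIC))
E
```

```text
cam [ 547.11735157  -75.87118209 1029.56672957]
red [  6. 277.] z13 (array([446.8, 565. ]), 48.1, 17.6, 50.3) z40 [449.5 548. ]
red [177. 262.] z13 (array([482. , 152.6]), 53.8, 17.4, -86.4) z40 [483.7 146.5]
red [239. 272.] z13 (array([456.6,   4.6]), 108.7, 76.3, -13.9) z40 [459.    2.4]
red [116. 190.] z13 (array([656.1, 303.7]), 60.0, 19.6, -76.0) z40 [653.2 293.6]
yellow [156. 107.] z13 (array([860.9, 209.3]), 120.2, 8.8, 60.2) z40 [852.6 201.7]
yellow [159.  85.] z13 (array([916.5, 200.7]), 117.7, 11.4, -79.2) z40 [906.7 193.4]
green [361. 274.] z13 (array([ 453.2, -287.9]), 107.2, 74.6, -0.2) z40 [ 455.7 -282.3]
green [300. 188.] z13 (array([ 660.1, -143.3]), 47.4, 16.4, 83.4) z40 [ 657.1 -141.5]
blue [117. 260.] z13 (array([486.9, 297. ]), 48.4, 14.4, 89.8) z40 [488.5 287.1]
blue [185. 188.] z13 (array([660.7, 136.4]), 54.2, 16.7, 70.2) z40 [657.6 130.7]
blue [243. 201.] z13 (array([629.2,  -6.6]), 108.4, 75.4, -7.7) z40 [627.1  -8.4]
blue [64. 69.] z13 (array([957.8, 435.8]), 119.1, 26.1, 51.6) z40 [946.9 422.2]
```

View pics/crop.png

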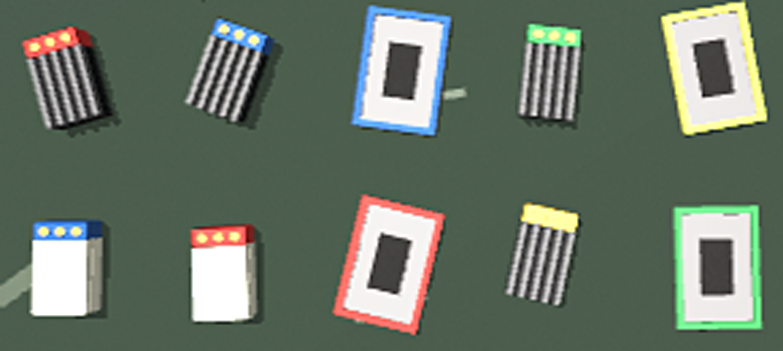

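The crop confirms the four finned modules and their docks. Now I'll move the wrist camera over the red and blue modules.

Call:
{"name": "step_arm", "arguments": {
  "plan": [0.042,-0.029,0,0,0,0,0.042,-0.029,0,0,0,0,0.042,-0.029,0,0,0,0,0.042,-0.029,0,0,0,0,0.042,-0.029,0,0,0,0,0.042,-0.029,0,0,0,0,0.042,-0.029,0,0,0,0,0.042,-0.029,0,0,0,0],
  "fingers": 1,
  "force": 50
}}

```text
clock: 1.15
ee_pos: [483.2, 323.0, 231.1]
tcp_rot: [[-0.967, 0.254, -0.0], [0.254, 0.967, 0.0], [0.0, 0.0, -1.0]]
force: [0.5, 0.7, -0.6]
finger_gap: 85.1
finger_force: 0.0
```

Call:
{"name": "step_arm", "arguments": {
  "plan": [0.04,-0.03,0,0,0,0,0.04,-0.03,0,0,0,0,0.04,-0.03,0,0,0,0,0.03,-0.02,0,0,0,0,0,0,0,0,0,0,0,0,0,0,0,0]
}}

```text
clock: 1.9
ee_pos: [631.2, 214.5, 230.8]
tcp_rot: [[-0.967, 0.254, -0.002], [0.254, 0.967, 0.0], [0.002, -0.0, -1.0]]
force: [-0.5, 0.8, -0.4]
finger_gap: 85.6
finger_force: 0.0
```

```bash
python3 - <<'E'
from h import *
s=read_state(); im=grab_frame("wrist"); C=cam("wrist",s); print(s['clock'],np.round(s['ee_pos'],1))
cv2.imwrite("pics/w1.png",im[:,:,::-1])
for k in COL:
    for b in blobs(im,k,150,70): print(k,b.mean(0).round(),"z40",rect(C,b,40),"z13",rect(C,b,13))
im=grab_frame("top");C=cam("top")
for b in blobs(im,'yellow',25,70): print(b.mean(0).round(),"z40",rect(C,b,40),"z13",rect(C,b,13))
E
```

```text
1.9 [631.2 214.5 230.8]
red [371. 181.] z40 (array([653.7, 298.7]), 49.0, 20.9, -73.8) z13 (array([660.8, 304. ]), 52.9, 22.5, -73.8)
red [173.  44.] z40 (array([488.6, 153.3]), 52.6, 23.9, -88.0) z13 (array([482.4, 146.9]), 56.8, 25.9, -88.0)
red [40. 66.] z40 (array([469. ,  22.8]), 98.2, 70.6, -14.1) z13 (array([461.2,   5.9]), 106.1, 76.3, -14.1)
yellow [325. 358.] z40 (array([841.4, 211.5]), 115.0, 14.9, 59.6) z13 (array([863.6, 209.8]), 124.3, 16.1, 59.6)
green [  6. 276.] z40 (array([655.6, -93.4]), 26.3, 14.3, -73.7) z13 (array([ 662.8, -119.7]), 28.4, 15.4, -73.7)
blue [215. 227.] z40 (array([658.6, 137.1]), 51.1, 25.0, 71.1) z13 (array([666. , 129.4]), 55.2, 27.1, 71.1)
blue [ 86. 225.] z40 (array([626.9,  11.6]), 103.1, 72.9, -7.8) z13 (array([631.9,  -6.2]), 111.4, 78.8, -7.8)
blue [320.  11.] z40 (array([499.3, 285.4]), 48.6, 22.4, 75.2) z13 (array([493.9, 289.7]), 52.5, 24.2, 75.2)
[298. 255.] z40 (array([ 498.6, -136.9]), 50.0, 17.0, 77.3) z13 (array([ 497.2, -138.6]), 51.4, 17.4, 77.3)
[359. 200.] z40 (array([ 628.3, -281.2]), 105.8, 75.5, 9.9) z13 (array([ 630.5, -286.8]), 108.7, 77.5, 9.9)
```

View pics/w1.png

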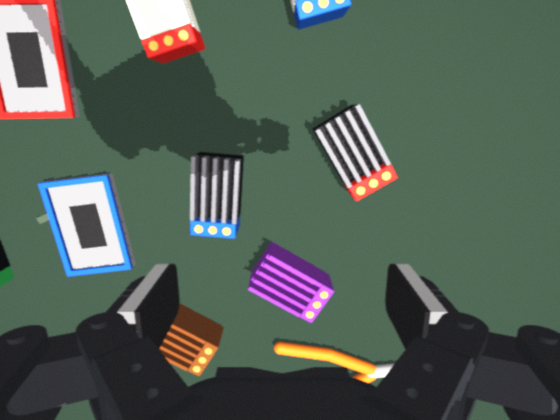

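The wrist view shows finned blue with its terminal block at (215,230), finned red with its block at (372,182), and the blue dock at (86,225). Next I'll work out module centres from the far edge of each terminal block.

```bash
cat >> h.py <<'E'
def module(C,b,z=40):
    c,a,bb,t=rect(C,b,z); yaw=t+90 if t<0 else t-90
    u=np.array([np.cos(np.radians(yaw)),np.sin(np.radians(yaw))]); v=np.array([-u[1],u[0]])
    w=onplane(C,b,z); q=w@v
    return (u*((w@u).max()-40)+v*(q.min()+q.max())/2).round(1),round(yaw,1),round(np.ptp(q),1)
def toolyaw(s):
    R=np.array(s['tcp_rot']); return (np.degrees(np.arctan2(R[1,0],R[0,0]))+90)%180-90
E
python3 - <<'E'
from h import *
s=read_state(); C=cam("wrist",s); im=grab_frame("wrist"); print(toolyaw(s))
for k in('red','blue'):
    for b in blobs(im,k,150,70): print("w",k,b.mean(0).round(),module(C,b))
C=cam("top"); im=grab_frame("top")
for k in COL:
    for b in blobs(im,k,60,70): print("t",k,b.mean(0).round(),module(C,b))
E
```

```text
-14.649970888956915
w red [369. 181.] (array([625.5, 290.8]), 15.5, np.float64(48.7))
w red [173.  44.] (array([460.6, 152.3]), 2.1, np.float64(52.6))
w red [40. 66.] (array([468.1,  18.6]), 75.4, np.float64(98.4))
w blue [215. 227.] (array([633. , 144.7]), -16.6, np.float64(50.8))
w blue [ 86. 225.] (array([626.4,   8.1]), 82.2, np.float64(103.0))
w blue [320.  11.] (array([471.1, 292.7]), -14.7, np.float64(49.5))
t red [  6. 277.] (array([425.3, 568. ]), -39.7, np.float64(46.9))
t red [177. 262.] (array([451.6, 144.5]), 3.6, np.float64(52.3))
t red [239. 272.] (array([ 4.582e+02, -3.000e-01]), 76.1, np.float64(106.5))
t yellow [298. 255.] (array([ 467.8, -130. ]), -12.7, np.float64(50.0))
t yellow [359. 200.] (array([ 627.9, -278.9]), -80.1, np.float64(105.8))
t green [360. 274.] (array([ 455.6, -279.7]), -89.3, np.float64(105.5))
t green [300. 188.] (array([ 625.8, -138.3]), -6.6, np.float64(47.5))
t blue [117. 260.] (array([455.5, 286.1]), -0.2, np.float64(49.5))
t blue [183. 187.] (array([628.8, 144.8]), -19.8, np.float64(47.5))
t blue [243. 201.] (array([626.7, -10.6]), 82.1, np.float64(106.5))
t blue [64. 68.] (array([926. , 439.8]), -38.4, np.float64(114.4))
```

Call:
{"name": "step_arm", "arguments": {
  "plan": [0,-0.035,0,0,0,-2,-0.001,-0.035,-0.03,0,0,-2,0,0,-0.045,0,0,0,0,0,-0.045,0,0,0,0,0,-0.045,0,0,0,0,0,-0.038,0,0,0,0,0,-0.02,0,0,0,0,0,0,0,0,0]
}}

```text
clock: 3.1
ee_pos: [629.3, 144.7, 6.9]
tcp_rot: [[-0.947, 0.32, -0.004], [0.32, 0.947, -0.0], [0.003, -0.002, -1.0]]
force: [0.7, 0.4, 0.5]
finger_gap: 85.3
finger_force: 0.0
```

Call:
{"name": "step_arm", "arguments": {
  "plan": [0,0,0,0,0,0,0,0,0,0,0,0,0,0,0,0,0,0,0,0,0,0,0,0,0,0,0,0,0,0,0,0,0,0,0,0,0,0,0,0,0,0,0,0,0,0,0,0],
  "fingers": 0
}}

```text
clock: 4.1
ee_pos: [632.2, 144.3, 10.1]
tcp_rot: [[-0.947, 0.321, 0.003], [0.321, 0.947, 0.001], [-0.003, 0.001, -1.0]]
force: [0.1, -1.0, 5.7]
finger_gap: 45.5
finger_force: 53.7
```

Call:
{"name": "step_arm", "arguments": {
  "plan": [0,0,0.02,0,0,0,0,0,0.03,0,0,0,0,0,0.03,0,0,0,0,-0.035,0.01,0,0,3,0,-0.04,0,0,0,4,0,-0.04,0,0,0,4,0,-0.035,0,0,0,0,0,0,0,0,0,0]
}}

```text
clock: 5.1
ee_pos: [630.4, -8.5, 97.7]
tcp_rot: [[-0.99, 0.138, -0.001], [0.138, 0.99, -0.001], [0.001, -0.001, -1.0]]
force: [-0.6, 0.5, -3.9]
finger_gap: 45.4
finger_force: 52.7
```

```bash
python3 - <<'E'
from h import *
s=read_state(); im=grab_frame("wrist"); C=cam("wrist",s); print(s['clock'],np.round(s['ee_pos'],1),toolyaw(s),s['finger_gap'],s['force'])
cv2.imwrite("pics/w2.png",im[:,:,::-1])
for b in blobs(im,'blue',150,70): print(b.mean(0).round(),"z13",rect(C,b,13),"z",module(C,b,s['ee_pos'][2]+32))
E
```

```text
5.1 [630.4  -8.5  97.7] -7.905693440165351 45.37649423160248 [-0.59462171  0.54019049 -3.94137935]
[281. 353.] z13 (array([742.3, -24.8]), 92.7, 35.0, 81.3) z (array([619.7,  -6.5]), -8.7, np.float64(45.3))
[297. 147.] z13 (array([593.3,  -0.7]), 76.0, 31.2, 82.1) z (array([545.9,   4.9]), -7.9, np.float64(37.2))
```

View pics/w2.png

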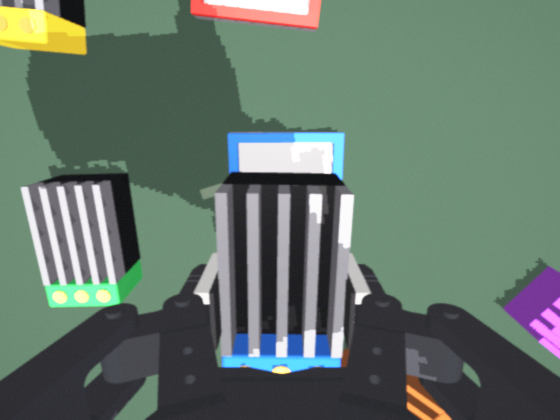

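```bash
python3 - <<'E'
from h import *
s=read_state(); C=cam("wrist",s); z=s['ee_pos'][2]
print("fin end",onplane(C,[(225,188),(283,188),(345,188)],z+32),"body bottom",onplane(C,[(283,174)],z-8),"dock edge",onplane(C,[(230,132.5),(343,132.5)],13))
E
```

```text
fin end [[ 5.85370676e+02 -1.88244599e+01]
 [ 5.87964794e+02 -7.17480360e-02]
 [ 5.90736907e+02  1.99676813e+01]] body bottom [[ 5.90604737e+02 -3.47435225e-01]] dock edge [[573.2037514  -32.00607631]
 [583.11760044  39.58212354]]
```

Call:
{"name": "step_arm", "arguments": {
  "plan": [0.001,0.001,-0.04,0,0,0,0,0.001,-0.025,0,0,0,0,0,-0.008,0,0,0,0,0,-0.004,0,0,0,0,0,-0.003,0,0,0,0,0,-0.002,0,0,0,0,0,0,0,0,0]
}}

```text
clock: 6.02
ee_pos: [632.8, -3.7, 18.1]
tcp_rot: [[-0.991, 0.134, 0.002], [0.134, 0.991, 0.0], [-0.002, 0.001, -1.0]]
force: [-1.9, 1.7, 4.4]
finger_gap: 45.2
finger_force: 53.4
```

Call:
{"name": "step_arm", "arguments": {
  "plan": [0,0,0,0,0,0,0,0,0,0,0,0,0,0,0,0,0,0,0,0,0,0,0,0,0,0,0.03,0,0,0,0,0,0.04,0,0,0,0,-0.03,0.04,0,0,0,0,-0.045,0.04,0,0,0],
  "fingers": 1
}}

```text
clock: 7.02
ee_pos: [632.0, -78.4, 167.5]
tcp_rot: [[-0.991, 0.132, 0.0], [0.132, 0.991, 0.0], [-0.0, 0.0, -1.0]]
force: [1.3, -0.0, -0.3]
finger_gap: 85.8
finger_force: 0.0
```

Call:
{"name": "step_arm", "arguments": {
  "plan": [-0.003,-0.035,0.03,0,0,1,-0.003,-0.03,0,0,0,0,0,0,0,0,0,0,0,0,0,0,0,0]
}}

```text
clock: 7.52
ee_pos: [625.7, -143.2, 195.8]
tcp_rot: [[-0.993, 0.117, -0.001], [0.117, 0.993, 0.001], [0.001, 0.001, -1.0]]
force: [0.2, -0.0, 0.3]
finger_gap: 85.5
finger_force: 0.0
```

```bash
cat > look.py <<'E'
from h import *
import sys
s=read_state(); im=grab_frame("wrist"); C=cam("wrist",s); print(s['clock'],np.round(s['ee_pos'],1),toolyaw(s))
cv2.imwrite(f"pics/{sys.argv[1]}.png",im[:,:,::-1])
for k in COL:
    for b in blobs(im,k,250,70): print(k,b.mean(0).round(),b.max(0),"mod",module(C,b),"dock",rect(C,b,13))
E
python3 look.py w3
```

```text
7.525 [ 625.7 -143.2  195.8] -6.727108725733956
red [428.  23.] [476  40] mod (array([480.5, -13.1]), -6.8, np.float64(72.8)) dock (array([501.7,  -5.5]), 79.4, 30.4, 83.2)
yellow [134. 204.] [192 267] mod (array([ 626.4, -270.4]), -80.0, np.float64(101.4)) dock (array([ 633.3, -287.1]), 110.5, 78.2, 10.0)
yellow [270.  35.] [300  54] mod (array([ 475.1, -131.9]), -13.0, np.float64(48.0)) dock (array([ 498.1, -138.6]), 52.3, 24.5, 77.0)
green [287. 224.] [314 235] mod (array([ 629.1, -138.4]), -6.8, np.float64(48.9)) dock (array([ 667.5, -142.6]), 53.3, 22.8, 83.2)
green [93. 45.] [145  79] mod (array([ 474.6, -275.3]), 0.8, np.float64(71.3)) dock (array([ 479.2, -287.9]), 77.7, 62.9, -89.2)
blue [418. 170.] [476 228] mod (array([626.1, -15.1]), 82.2, np.float64(101.2)) dock (array([632.4,  -2.9]), 110.4, 84.4, -7.8)
```

View pics/w3.png

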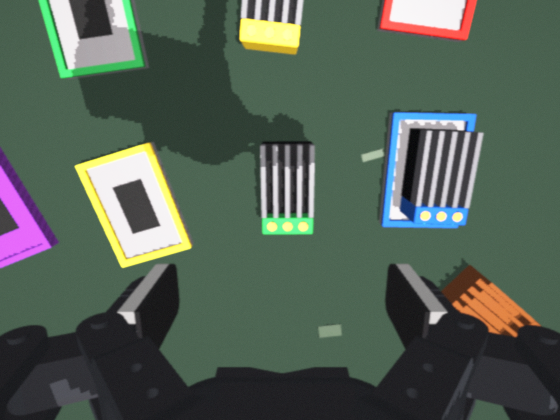

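Call:
{"name": "step_arm", "arguments": {
  "plan": [0.002,0.005,-0.045,0,0,0,0,0,-0.045,0,0,0,0,0,-0.045,0,0,0,0,0,-0.035,0,0,0,0,0,-0.018,0,0,0,0,0,0,0,0,0]
}}

```text
clock: 8.32
ee_pos: [627.4, -137.8, 7.2]
tcp_rot: [[-0.993, 0.116, -0.003], [0.116, 0.993, 0.001], [0.003, 0.001, -1.0]]
force: [-0.4, -1.0, 0.2]
finger_gap: 85.5
finger_force: 0.0
```

Call:
{"name": "step_arm", "arguments": {
  "plan": [0,0,0,0,0,0,0,0,0,0,0,0,0,0,0,0,0,0,0,0,0,0,0,0,0,0,0,0,0,0,0,0,0,0,0,0],
  "fingers": 0
}}

```text
clock: 9.07
ee_pos: [629.3, -139.0, 10.2]
tcp_rot: [[-0.993, 0.117, 0.003], [0.117, 0.993, -0.001], [-0.003, -0.0, -1.0]]
force: [-0.0, 0.5, 5.7]
finger_gap: 45.4
finger_force: 54.0
```

Call:
{"name": "step_arm", "arguments": {
  "plan": [0,0,0.02,0,0,0,0,0,0.03,0,0,0,0,0,0.03,0,0,0,-0.04,-0.034,0.01,0,0,2,-0.05,-0.044,0,0,0,2,-0.05,-0.043,0,0,0,2,-0.033,-0.028,0,0,0,0,0,0,0,0,0,0]
}}

```text
clock: 10.07
ee_pos: [457.7, -284.3, 98.1]
tcp_rot: [[-1.0, 0.017, -0.002], [0.017, 1.0, 0.0], [0.002, 0.0, -1.0]]
force: [0.7, 0.7, -3.1]
finger_gap: 45.3
finger_force: 53.1
```

```bash
cat > held.py <<'E'
# near end of the held module and near rim edge of the dock, scanning the wrist picture
from h import *
import sys
k,name=sys.argv[1:3]
s=read_state(); im=grab_frame("wrist"); C=cam("wrist",s); z=s['ee_pos'][2]; y=np.radians(toolyaw(s)); u=np.array([np.cos(y),np.sin(y)])
cv2.imwrite(f"pics/{name}.png",im[:,:,::-1]); g=im.min(2)
b=min(blobs(im,k,250,70),key=lambda b:b[:,1].mean()+abs(b[:,0].mean()-283))
c,L,W,t=rect(C,b,13); print(s['clock'],np.round(s['ee_pos'],1),"toolyaw",np.degrees(y).round(1),"rim blob",b.min(0),b.max(0),c,L,W,t)
q=np.radians(t if abs(t)<45 else t-90*np.sign(t)); d=np.array([np.cos(q),np.sin(q)]); n=np.array([-d[1],d[0]])
w=onplane(C,b,13); e=(w@d).min(); lat=((w@n).min()+(w@n).max())/2
dc=d*(e+54)+n*lat
rows=[next((r for r in range(175,215) if g[r,x]>75 and g[r+3,x]>75 and g[r+6,x]>75 and g[r-2,x]<70),None) for x in range(215,352)]
r=np.median([r for r in rows if r]); 
# lateral: module assumed centred in the fingers
m=onplane(C,[(283,r)],z+32)[0]; print("fin row",r,"end",m); t2=np.array(s['ee_pos'])[:2]; v=np.array([-u[1],u[0]])
mc=u*(m@u+40)+v*(m@v)
print("dock",dc.round(1),"yaw",np.degrees(q).round(1),"module",mc.round(1),"shift",(dc-mc).round(1))
E
python3 held.py green w4
```

```text
10.075 [ 457.7 -284.3   98.1] toolyaw -1.0 rim blob [215 125] [334 183] [ 418. -288.] 77.1 35.8 -88.5
fin row 185.0 end [ 413.90106543 -282.87053602]
dock [ 454.1 -287.1] yaw 1.5 module [ 453.9 -283.5] shift [ 0.2 -3.6]
```

View pics/w4.png

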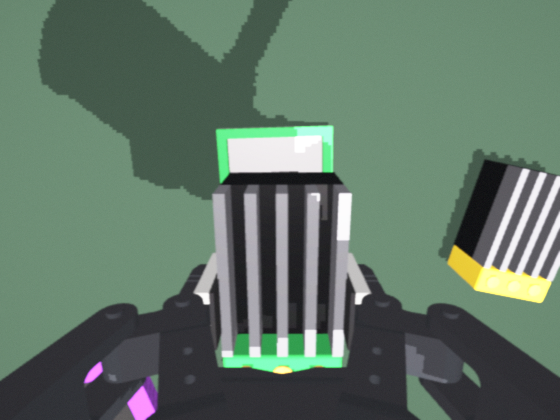

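The held green module lines up with the dock. The dock rim spans columns 217–332 and the fin ends sit at row ~187, so it needs about 3.5 mm more toward −y.

Call:
{"name": "step_arm", "arguments": {
  "plan": [-0.001,-0.002,-0.04,0,0,1,0,-0.0015,-0.025,0,0,0,0,0,-0.008,0,0,0,0,0,-0.004,0,0,0,0,0,-0.003,0,0,0,0,0,-0.002,0,0,0,0,0,0,0,0,0]
}}

```text
clock: 11.0
ee_pos: [460.6, -286.6, 18.1]
tcp_rot: [[-1.0, -0.005, 0.002], [-0.005, 1.0, -0.001], [-0.002, -0.001, -1.0]]
force: [-1.1, 1.2, 3.8]
finger_gap: 45.2
finger_force: 54.0
```

Call:
{"name": "step_arm", "arguments": {
  "plan": [0,0,0,0,0,0,0,0,0,0,0,0,0,0,0,0,0,0,0,0,0,0,0,0,0,0,0.03,0,0,0,0,0,0.04,0,0,0,0.003,0.036,0.04,0,0,-4,0.004,0.05,0.04,0,0,-5],
  "fingers": 1
}}

```text
clock: 12.0
ee_pos: [466.9, -201.7, 166.5]
tcp_rot: [[-0.988, 0.157, 0.001], [0.157, 0.988, -0.0], [-0.001, -0.0, -1.0]]
force: [0.5, -0.2, -0.4]
finger_gap: 85.6
finger_force: 0.0
```

Call:
{"name": "step_arm", "arguments": {
  "plan": [0.003,0.04,0.03,0,0,-4,0,0.03,0,0,0,0,0,0,0,0,0,0,0,0,0,0,0,0]
}}

```text
clock: 12.5
ee_pos: [469.6, -132.1, 195.0]
tcp_rot: [[-0.976, 0.22, -0.0], [0.22, 0.976, -0.001], [0.0, -0.001, -1.0]]
force: [0.7, 0.3, -0.5]
finger_gap: 85.1
finger_force: 0.0
```

```bash
python3 look.py w5
```

```text
12.5 [ 469.6 -132.1  195. ] -12.694866545050957
red [425. 136.] [476 198] mod (array([453.3, -10.1]), 76.2, np.float64(101.1)) dock (array([459. ,   4.3]), 110.2, 77.5, -13.8)
yellow [199. 335.] [221 371] mod (array([ 592.6, -211.7]), -78.1, np.float64(83.7)) dock (array([ 617.3, -256.2]), 91.2, 13.9, 11.9)
yellow [283. 222.] [310 232] mod (array([ 469.7, -130.5]), -12.7, np.float64(47.8)) dock (array([ 507.7, -139. ]), 52.1, 21.6, 77.3)
green [128. 199.] [177 266] mod (array([ 451.7, -277.1]), -89.2, np.float64(103.5)) dock (array([ 456.1, -292. ]), 112.8, 86.4, 0.8)
blue [439. 261.] [473 277] mod (array([539.9,   4.8]), -23.9, np.float64(74.2)) dock (array([580.5,   3.3]), 80.9, 25.3, 66.1)
```

View pics/w5.png

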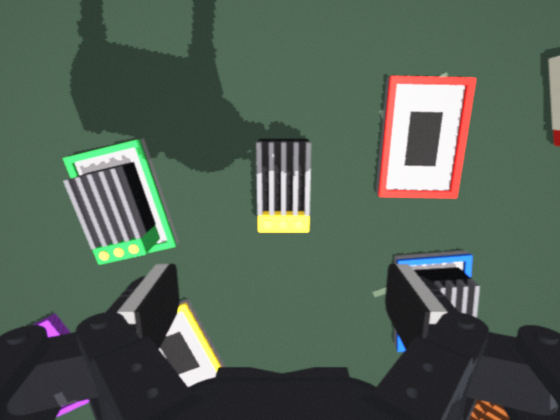

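Green sits in its dock at (125,205). The yellow module at (284,187) is centred under the tool.

Call:
{"name": "step_arm", "arguments": {
  "plan": [0,0.001,-0.045,0,0,0,0,0,-0.045,0,0,0,0,0,-0.045,0,0,0,0,0,-0.035,0,0,0,0,0,-0.018,0,0,0,0,0,0,0,0,0]
}}

```text
clock: 13.3
ee_pos: [468.4, -131.3, 5.5]
tcp_rot: [[-0.975, 0.222, -0.004], [0.222, 0.975, 0.002], [0.004, 0.001, -1.0]]
force: [-1.0, 0.1, 0.2]
finger_gap: 85.4
finger_force: 0.0
```

Call:
{"name": "step_arm", "arguments": {
  "plan": [0,0,0,0,0,0,0,0,0,0,0,0,0,0,0,0,0,0,0,0,0,0,0,0,0,0,0,0,0,0,0,0,0,0,0,0],
  "fingers": 0
}}

```text
clock: 14.05
ee_pos: [470.5, -131.3, 8.4]
tcp_rot: [[-0.976, 0.22, 0.002], [0.22, 0.976, -0.001], [-0.002, -0.001, -1.0]]
force: [-0.7, -0.5, 6.4]
finger_gap: 45.2
finger_force: 53.0
```

Call:
{"name": "step_arm", "arguments": {
  "plan": [0,0,0.02,0,0,0,0,0,0.03,0,0,0,0,0,0.03,0,0,0,0.036,-0.035,0.01,0,0,5,0.042,-0.04,0,0,0,6,0.042,-0.041,0,0,0,6,0.042,-0.04,0,0,0,6,0,0,0,0,0,0]
}}

```text
clock: 15.05
ee_pos: [634.4, -290.0, 95.8]
tcp_rot: [[-0.984, -0.177, 0.002], [-0.177, 0.984, -0.002], [-0.002, -0.002, -1.0]]
force: [-0.8, 0.9, -2.2]
finger_gap: 45.1
finger_force: 52.4
```

```bash
python3 held.py yellow w6
```

```text
15.05 [ 634.4 -290.    95.8] toolyaw 10.2 rim blob [228 129] [347 183] [ 596.6 -293.7] 76.0 34.8 -80.0
fin row 186.0 end [ 591.37855581 -297.22049193]
dock [ 632.6 -287.4] yaw 10.0 module [ 630.7 -290.1] shift [1.9 2.8]
```

View pics/w6.png

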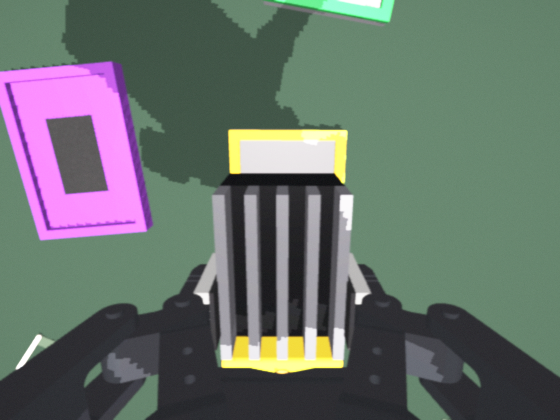

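The yellow module is over its dock, with the rim at columns 229–346. It needs about +3 mm in y.

Call:
{"name": "step_arm", "arguments": {
  "plan": [0,0.002,-0.04,0,0,0,0,0.001,-0.025,0,0,0,0,0,-0.008,0,0,0,0,0,-0.004,0,0,0,0,0,-0.003,0,0,0,0,0,-0.002,0,0,0,0,0,0,0,0,0]
}}

```text
clock: 15.98
ee_pos: [632.2, -284.0, 16.5]
tcp_rot: [[-0.984, -0.178, 0.002], [-0.178, 0.984, -0.001], [-0.001, -0.001, -1.0]]
force: [-0.6, -0.1, 1.3]
finger_gap: 45.4
finger_force: 52.8
```

Call:
{"name": "step_arm", "arguments": {
  "plan": [0,0,-0.001,0,0,0,0,0,0,0,0,0]
}}

```text
clock: 16.23
ee_pos: [632.2, -283.9, 16.4]
tcp_rot: [[-0.984, -0.179, 0.002], [-0.179, 0.984, -0.001], [-0.002, -0.001, -1.0]]
force: [-1.7, 0.1, 6.6]
finger_gap: 45.0
finger_force: 53.7
```

Call:
{"name": "step_arm", "arguments": {
  "plan": [0,0,0,0,0,0,0,0,0,0,0,0,0,0,0,0,0,0,0,0,0,0,0,0,0,0,0.03,0,0,0,0,0,0.04,0,0,0,0,0.035,0.04,0,0,0,0,0.05,0.04,0,0,0],
  "fingers": 1
}}

```text
clock: 17.23
ee_pos: [631.8, -200.2, 164.4]
tcp_rot: [[-0.984, -0.176, 0.001], [-0.176, 0.984, -0.0], [-0.0, -0.0, -1.0]]
force: [0.6, -0.5, 0.2]
finger_gap: 85.7
finger_force: 0.0
```

Call:
{"name": "step_arm", "arguments": {
  "plan": [0,0.055,0.03,0,0,0,0,0.055,0,0,0,0,0,0.055,0,0,0,0,0,0.055,0,0,0,0,0,0.055,0,0,0,1,0,0.055,0,0,0,1,-0.004,0.055,0,0,0,1,-0.003,0.055,0,0,0,1]
}}

```text
clock: 18.23
ee_pos: [624.4, 241.8, 193.2]
tcp_rot: [[-0.969, -0.247, 0.0], [-0.247, 0.969, -0.0], [-0.0, -0.0, -1.0]]
force: [1.2, -0.5, -0.3]
finger_gap: 85.2
finger_force: 0.0
```

Call:
{"name": "step_arm", "arguments": {
  "plan": [0,0.035,0,0,0,0,0,0.015,0,0,0,0,0,0,0,0,0,0,0,0,0,0,0,0]
}}

```text
clock: 18.73
ee_pos: [624.8, 288.4, 193.2]
tcp_rot: [[-0.969, -0.246, -0.0], [-0.246, 0.969, -0.001], [0.0, -0.001, -1.0]]
force: [0.3, -0.1, -0.2]
finger_gap: 85.4
finger_force: 0.0
```

```bash
python3 look.py w7
```

```text
18.725 [624.8 288.4 193.2] 14.21604758529432
red [287. 222.] [313 234] mod (array([625., 291.]), 16.4, np.float64(47.6)) dock (array([661.7, 301.8]), 51.9, 23.2, -73.6)
blue [  5. 108.] [ 16 159] mod (array([617.3,  88. ]), -88.2, np.float64(78.8)) dock (array([623.7,  34.4]), 86.0, 13.6, 1.8)
blue [323.  27.] [357  50] mod (array([465.4, 288. ]), -0.1, np.float64(47.7)) dock (array([488.1, 289.4]), 52.1, 24.6, 89.9)
```

View pics/w7.png

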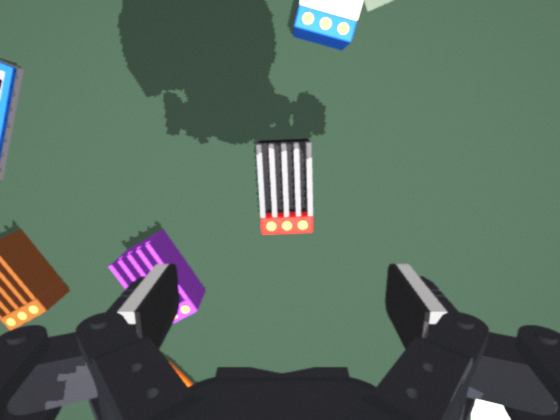

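The finned red module is centred at (286,187). Its fins and black body tell it apart from the purple look-alike at (160,275).

Call:
{"name": "step_arm", "arguments": {
  "plan": [0,0.002,-0.045,0,0,1,0,0,-0.045,0,0,0,0,0,-0.045,0,0,0,0,0,-0.035,0,0,0,0,0,-0.016,0,0,0,0,0,0,0,0,0]
}}

```text
clock: 19.52
ee_pos: [624.5, 291.0, 6.6]
tcp_rot: [[-0.965, -0.263, -0.002], [-0.263, 0.965, -0.001], [0.002, -0.0, -1.0]]
force: [0.5, -0.6, 0.5]
finger_gap: 85.0
finger_force: 0.0
```

Call:
{"name": "step_arm", "arguments": {
  "plan": [0,0,0,0,0,0,0,0,0,0,0,0,0,0,0,0,0,0,0,0,0,0,0,0,0,0,0,0,0,0,0,0,0,0,0,0],
  "fingers": 0
}}

```text
clock: 20.27
ee_pos: [626.0, 292.3, 9.3]
tcp_rot: [[-0.964, -0.264, 0.004], [-0.264, 0.965, 0.001], [-0.004, -0.0, -1.0]]
force: [0.1, -1.4, 5.3]
finger_gap: 45.2
finger_force: 53.8
```

Call:
{"name": "step_arm", "arguments": {
  "plan": [0,0,0.02,0,0,0,0,0,0.03,0,0,0,0,0,0.03,0,0,0,-0.02,-0.035,0.01,0,0,-4,-0.025,-0.043,0,0,0,-5,-0.03,-0.05,0,0,0,-6,-0.03,-0.05,0,0,0,-6,-0.03,-0.05,0,0,0,-5]
}}

```text
clock: 21.28
ee_pos: [488.0, 62.8, 97.0]
tcp_rot: [[-0.982, 0.188, -0.001], [0.188, 0.982, -0.0], [0.001, -0.0, -1.0]]
force: [0.8, -1.0, -3.7]
finger_gap: 45.4
finger_force: 52.9
```

Call:
{"name": "step_arm", "arguments": {
  "plan": [-0.02,-0.037,0,0,0,-3,-0.012,-0.022,0,0,0,0,0,0,0,0,0,0,0,0,0,0,0,0]
}}

```text
clock: 21.78
ee_pos: [458.0, 5.5, 97.3]
tcp_rot: [[-0.971, 0.237, 0.001], [0.237, 0.971, 0.001], [-0.001, 0.001, -1.0]]
force: [0.7, 0.5, -3.6]
finger_gap: 45.2
finger_force: 52.8
```

```bash
python3 held.py red w8
```

```text
21.775 [458.    5.5  97.3] toolyaw -13.7 rim blob [221 132] [339 176] [419.8  14.2] 75.8 28.5 76.2
fin row 192.0 end [417.68470598  16.30580677]
dock [458.4   4.8] yaw -13.8 module [456.5   6.8] shift [ 1.9 -2.1]
```

View pics/w8.png

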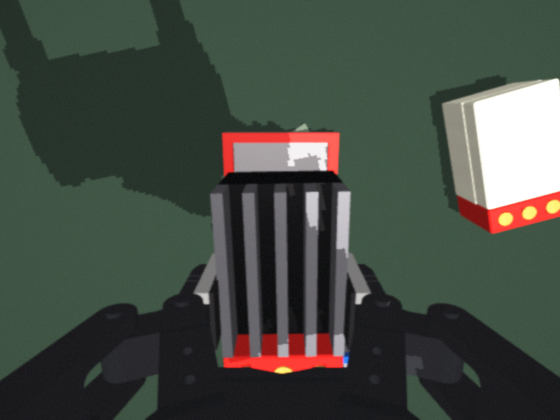

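The red module is over its dock, with the rim at columns 223–339. I'll shift it by about (+2, −2) mm and lower it.

Call:
{"name": "step_arm", "arguments": {
  "plan": [0.001,-0.001,-0.04,0,0,0,0.001,-0.001,-0.025,0,0,0,0,0,-0.008,0,0,0,0,0,-0.004,0,0,0,0,0,-0.003,0,0,0,0,0,-0.002,0,0,0,0,0,0,0,0,0]
}}

```text
clock: 22.7
ee_pos: [460.5, 3.1, 17.3]
tcp_rot: [[-0.972, 0.237, 0.003], [0.237, 0.972, 0.0], [-0.003, 0.001, -1.0]]
force: [-2.4, 1.4, 9.1]
finger_gap: 45.4
finger_force: 54.2
```

Contact shows in the wrist force. I'll release, lift, and retreat toward −x/+z to free the top view.

Call:
{"name": "step_arm", "arguments": {
  "plan": [0,0,0,0,0,0,0,0,0,0,0,0,0,0,0,0,0,0,0,0,0,0,0,0,0,0,0.03,0,0,0,0,0,0.04,0,0,0,0,0,0.05,0,0,0,0,0,0.05,0,0,0],
  "fingers": 1
}}

```text
clock: 23.7
ee_pos: [459.3, 3.0, 186.6]
tcp_rot: [[-0.971, 0.237, -0.0], [0.237, 0.971, 0.0], [0.0, 0.0, -1.0]]
force: [1.1, -0.4, -0.6]
finger_gap: 85.7
finger_force: 0.0
```

Call:
{"name": "step_arm", "arguments": {
  "plan": [-0.02,0.04,0.02,0,0,0,-0.02,0.055,0.02,0,0,0,-0.02,0.055,0.02,0,0,0,-0.03,0.055,0,0,0,0,-0.03,0.055,0,0,0,0,-0.03,0.055,0,0,0,0,-0.03,0.055,0,0,0,0,-0.03,0.055,0,0,0,0]
}}

```text
clock: 24.7
ee_pos: [248.7, 429.0, 245.2]
tcp_rot: [[-0.972, 0.237, 0.001], [0.237, 0.972, 0.0], [-0.001, 0.0, -1.0]]
force: [0.2, -0.0, -0.1]
finger_gap: 85.4
finger_force: 0.0
```

Call:
{"name": "step_arm", "arguments": {
  "plan": [-0.03,0.055,0,0,0,0,-0.03,0.05,0,0,0,0,0,0,0,0,0,0,0,0,0,0,0,0]
}}

```text
clock: 25.2
ee_pos: [190.0, 531.5, 244.7]
tcp_rot: [[-0.972, 0.236, -0.0], [0.236, 0.972, -0.002], [-0.0, -0.002, -1.0]]
force: [0.5, -0.1, 0.6]
finger_gap: 85.8
finger_force: 0.0
```

```bash
python3 - <<'E'
from h import *
im=grab_frame("top"); C=cam("top"); s=read_state(); print(s['clock'],np.round(s['ee_pos']),s['force'])
for k in COL:
    for b in blobs(im,k,40,70): print(k,b.mean(0).round(),"z13",rect(C,b,13),"z48mod",module(C,b,48)[0])
cr=im[175:305,95:385][:,:,::-1]; cv2.imwrite("pics/end.png",cv2.resize(cr,None,fx=2.7,fy=2.7,interpolation=cv2.INTER_CUBIC))
im=grab_frame("scene")[110:330,220:440][:,:,::-1]; cv2.imwrite("pics/end_s.png",cv2.resize(im,None,fx=2.7,fy=2.7,interpolation=cv2.INTER_CUBIC))
E
```

```text
25.25 [190. 531. 245.] [ 0.72073065 -0.07408263  0.15055343]
red [  6. 277.] z13 (array([447., 565.]), 48.2, 17.7, 49.7) z48mod [426.4 563.3]
red [177. 262.] z13 (array([482.1, 152.6]), 54.0, 18.0, -85.8) z48mod [453.1 142.4]
red [239. 272.] z13 (array([456.4,   4.3]), 109.4, 77.0, -13.9) z48mod [458.8  -1.2]
yellow [359. 200.] z13 (array([ 630.5, -286.8]), 108.7, 77.5, 9.9) z48mod [ 627.2 -277. ]
yellow [156. 107.] z13 (array([860.7, 209.4]), 120.2, 10.3, 59.7) z48mod [819.7 217.3]
yellow [160.  85.] z13 (array([916.4, 200.5]), 122.1, 11.9, -79.7) z48mod [870.  184.8]
yellow [322.  78.] z13 (array([ 931.9, -200.5]), 70.4, 69.1, -0.2) z48mod [ 918.6 -202.9]
green [360. 274.] z13 (array([ 453.2, -287.6]), 108.3, 77.5, 0.7) z48mod [ 456.4 -277.7]
blue [119. 260.] z13 (array([487.7, 292.2]), 57.8, 16.8, -89.1) z48mod [457.9 279.1]
blue [243. 201.] z13 (array([629.2,  -6.4]), 109.4, 77.4, -7.8) z48mod [626.  -11.4]
blue [64. 69.] z13 (array([957.7, 435.8]), 119.1, 26.2, 51.2) z48mod [922.3 435.3]
```

View pics/end.png

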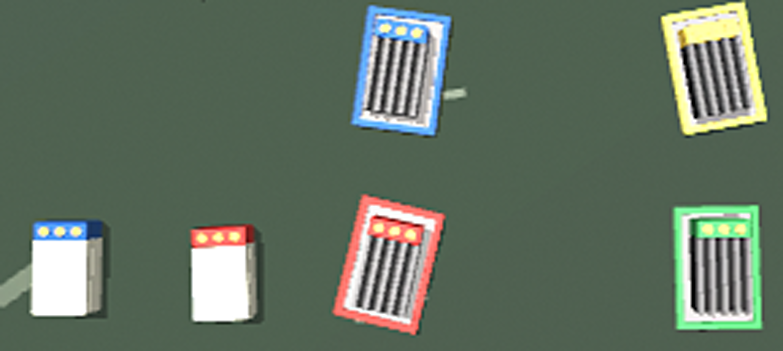

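View pics/end_s.png

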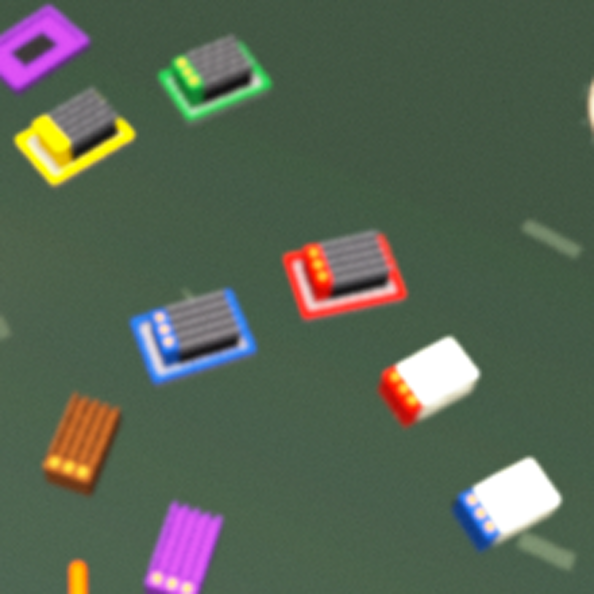

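All four finned modules lie flat inside the rims of their own docks, and the smooth modules haven't moved. I'll hand in the job.

```bash
python3 -c "
from station import *
print(close_job())"
```

```text
the job is handed in; nothing more can be done
None
```

I set all four finned modules in the docks of their colours, left the smooth modules where they were, and handed the job in at about 25 s; the final top and scene pictures look right, but no pass or fail result came back.

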